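# Clear the valve spring compressor off the air filter cover and clip the cover shut

### The job

The spring clip of the air filter housing cannot close because the valve spring compressor has been left lying on the cover. Take the compressor off and lay it flat in the empty open tray, then swing the clip over centre onto the cover until it is fully home. Leave the spark plug boot and the brass drain plug on the bench where they are.

Things in the scene. Friction and masses are not known exactly. Their poses are not given: they have to be found in the camera images.
- housing: air filter housing bolted to the bench: black plastic body with a flat red plastic cover, 152 (x) by 144 (y) mm, top of the cover 65 mm above the bench; a round air inlet sticks out on its +x side to 113 mm from the middle. Origin: centre of its underside, on the bench; z up; the clip is hinged at the middle of its +y side
- clip (a joint): angle (rad) of the steel spring clip, a flat arm 30 mm wide, 4 mm thick, 112 mm long, pivoted on the housing's +y side: 0 = swung back, leaning away from the cover (its stop); 0.43 = upright; 2.0 = flat across the cover, pointing to the housing's -y, fully home. Over-centre spring: springs back to 0 from below about 1.0, snaps to 2.0 from above; about 3 N at the tip moves it
- clip_pivot (a point): the clip's pivot axis, 84 mm from the housing's middle along its +y, 71 mm above the bench; the axis runs along the housing's x
- clip_tip (a point): centre of the clip's rolled tip (a 12 mm thick, 34 mm wide roll), 112 mm from the pivot
- compressor: blue steel C-shaped tool, 0.35 kg, flat on the cover, 174 x 84 x 20 mm. Origin: middle of outline, half thickness; z up. Back bar along x at y=-33 mm, 14 mm wide, 20 high, free from x=-66 to +52 (grip at x=0). 16 mm wide arms at x=-74 and +60 reach to y=+34. A 14 mm thick screw (19 at tip) along x at y=+19 from x=-25 to +88 ends in a T bar. 38 mm free between bar and screw
- tray: open aluminium tray, empty, fixed, 250 (x) by 185 (y) mm outside, 26 mm high, walls and floor 4 mm thick. Origin: centre of its underside, on the bench; z up
- boot: black rubber elbow spark plug boot, 75 by 45 mm, 22 mm high; bystander. Origin: centre of its underside
- plug: brass drain plug standing on its hexagon head, 38 mm across, 40 mm high; bystander. Origin: centre of its underside

How it is judged:
By the outcome, as a careful person would: the job done as asked, in the order asked, and still so for the second after the job is handed in, with the robot touching nothing.
It also fails if it takes over 64 s, if anything falls off the work surface, if the arm or the gripper's body presses on something with over 40 N, if the wrist force passes 120 N, or if a joint passes its speed limit or range.

### The arm

A 6-joint arm with a two-finger parallel gripper is mounted at the origin on the work surface. World frame = base frame: x ahead of the robot, y to its left, z up, the work surface at z = 0. Lengths are in m, angles in rad, forces in N, time in s.
With the tool pointing down it reaches from about 0.325 to 0.85 m from the base axis. Payload 15.5 kg.
Tool frame: the origin (TCP) lies midway between the tips of the shut fingers; the grasp point (between the pads) lies 19 mm behind it; z points along the fingers, y is the direction in which the jaws open and shut (so a half turn about z gives the same grasp; the last joint's range is limited). The gripper opens to 91 mm and grips with 3 to 60 N. Pads are 32 mm wide; open, the fingers measure 118 mm over their backs; the gripper's body (76 mm by 178 mm) begins 60 mm behind the grasp point.
Start: joints at [1.188, 0.494, 1.345, -0, 1.302, -0.096], TCP at [0.177, 0.599, 0.214] pointing down, gripper open.
Joint ranges: [-2.91, 2.91], [-0.82, 2.16], [0.22, 2.67], [-1.22, 4.37], [0.12, 2.79], [-3.08, 3.08]. Speed limits (rad/s): [1.89, 1.89, 2.57, 3.01, 3.01, 3.01].

### API

Orientations are given as [roll, pitch, yaw] about the fixed x, y, z axes, in that order (R = Rz(yaw) Ry(pitch) Rx(roll)).
In Python, from bench import env, imaging gives the robot as it stands.
- The arm moves only by the shell command python3 -m crank 'ROWS' [FORCE]. ROWS is JSON, a list of rows, each an object with "twist": the turn, a rotation vector about the world's x, y, z in rad, a list of three; "slide": the shift along the world's x, y, z in m, a list of three; "fingers": the opening, from -1 (shut) to 1 (fully open). A call has 1 to 10 rows; each row shifts and turns the pose as measured when the row begins; what a row does not reach is not made up. A row lasts 1/10 s, in which the tool goes at most 50 mm and 8.59 degrees, less where a joint would pass 70% of its speed; a pose out of reach is approached as far as the arm can. A call with a gripper value outside its range is refused whole. The fingers move at their own pace and stop on an object; FORCE is the grip in N (left out, the last holds). Time passes only in rows, so rows that do not move let the fingers close. It gives the time, the measured TCP pose, the force and the opening at its end, in the units of the state.
- env.read_state(): the state, without advancing time (a new reading comes with each control period).
- imaging.grab_frame(name): name is "scene" or "top" or "wrist"; returns a dict with "color" (480x640x3 uint8, red, green, blue), "fovy" (degrees; the focal length in pixels is half the picture's height over the tangent of half this angle, whatever the lens; pixels are square), "cx", "cy" (the principal point, pixels), "extrinsics" (4x4, takes a point from world to camera coordinates); the wrist camera has in their place "tool_from_camera" (4x4, takes a point from camera to tool coordinates, whose origin is the TCP and whose axes are the flange's). Camera axes: x right, y down, z forward; pixel columns grow to the right and rows downward; lengths in m; the calibration is good to about 2 mm. A picture is of the moment at which its call begins: read the wrist's pose just before it. There is no depth.
- env.finish_job(): hands the job in, once; it reports no verdict.
Trained networks look in a picture, given as the dict that the camera call returned (one of the last four; its "shot" number tells which), for a name from the list of things; names that differ only in an ending like _2 or _b are one class to them, and where a whole thing is asked for, a point or a joint stands for the part that bears it (a point fixed in the world has none). Each returns a list of dicts, best first, with "conf" (0 to 1); they miss things now and then, are a little off and sometimes report something else, mostly with a low value. They report only what shows in the picture. A call takes as long as a camera call.
- imaging.find_in(target, picture): "location" ([x, y, z] in m, in world coordinates, good to about 4 mm: the middle of the surface that is visible of it).
- imaging.trace(target, picture): "mask" (480x640 bool, what is visible of it).
- imaging.pinpoint(target, picture): "location" ([x, y, z] in m, in world coordinates, good to about 4 mm: a listed point, or the origin of a listed thing).
The state is a dict: "time": time; "joints": joint angles; "dq": joint speeds; "effort": joint torques, N m; "ee_pos": TCP position; "eef_rot": TCP orientation; "ft_force": force on the tool from outside, world axes, zero at the start; "torque": the same for the moment, N m; "gripper_width": opening from 0.0 (shut) to 1.0 (fully open).
Only numpy, scipy, OpenCV 4.12 (cv2) and the standard library are available. Lean on these libraries where they do the work, as an engineer would, in place of code of your own. Each camera call takes 0.05 s, during which the arm holds its last target. There are 200 camera calls.

## Working session

There is one attempt and no reset: what is moved stays moved. The work goes in short steps, Python scripts to look and compute and a shell command to move; the robot and the scene stay as the last step left them, time stands still between calls to the robot, and variables do not carry over. Pictures are saved under pics/ and viewed, about 8 in all and at most 12, crops included, and the job is handed in when it is done.

```bash
mkdir -p pics; cat > h.py <<'E'
from bench import env, imaging
import numpy as np, cv2
def save(f,n): cv2.imwrite(f'pics/{n}.png',f['color'][:,:,::-1])
def proj(f,P):
    E=np.array(f['extrinsics']);p=E[:3,:3]@np.array(P)+E[:3,3];F=240/np.tan(np.radians(f['fovy'])/2)
    return np.array([f['cx']+F*p[0]/p[2],f['cy']+F*p[1]/p[2]])
def ray(f,u,v,z):
    E=np.array(f['extrinsics']);F=240/np.tan(np.radians(f['fovy'])/2)
    R=E[:3,:3];c=-R.T@E[:3,3];d=R.T@np.array([(u-f['cx'])/F,(v-f['cy'])/F,1]);return c+d*(z-c[2])/d[2]
E
python3 - <<'E'
from h import *
np.set_printoptions(precision=4,suppress=True)
s=env.read_state();print(s)
for c in('top','scene'):
    f=imaging.grab_frame(c);save(f,c+'0')
    for t in('housing','clip_pivot','clip_tip','compressor','tray','boot','plug'):
        r=imaging.pinpoint(t,f)[:2];print(c,t,[(np.array(x['location']),round(x['conf'],2),proj(f,x['location']).round()) for x in r])
    if c=='top':
        for t in('compressor','tray','housing','clip'):
            r=imaging.trace(t,f)
            if r:
                m=r[0]['mask'].astype(np.uint8);print(t,r[0]['conf'],m.sum(),cv2.minAreaRect(cv2.findNonZero(m)))
E
```

```text
{'time': 0.0, 'joints': array([ 1.1875,  0.4942,  1.3461,  0.    ,  1.3025, -0.0955]), 'dq': array([-0.001 , -0.0012,  0.0011, -0.0007, -0.0007, -0.0004]), 'effort': array([  0.    , -87.8838, -38.1854,   0.0707,   0.053 ,  -0.0001]), 'ee_pos': array([0.1772, 0.5989, 0.2133]), 'eef_rot': array([-3.1404, -0.0002,  2.8538]), 'ft_force': array([-0.3864, -0.3569, -0.5378]), 'torque': array([ 0.0482, -0.0479, -0.0056]), 'gripper_width': 0.9996772084349772}
top housing [(array([ 0.5553, -0.2375,  0.002 ]), 0.77, array([466., 230.]))]
top clip_pivot [(array([ 0.5439, -0.1496,  0.0734]), 0.8, array([430., 230.]))]
top clip_tip [(array([ 0.5413, -0.1084,  0.1756]), 0.83, array([419., 224.]))]
top compressor [(array([ 0.5446, -0.2455,  0.0732]), 0.73, array([481., 231.]))]
top tray [(array([0.5653, 0.1778, 0.0011]), 0.94, array([259., 222.]))]
top boot [(array([ 0.4188, -0.0043, -0.0024]), 0.77, array([349., 297.]))]
top plug [(array([ 0.582 ,  0.0038, -0.0011]), 0.66, array([345., 215.]))]
compressor 0.73 2066 ((483.3050537109375, 227.13096618652344), (46.00534439086914, 94.59742736816406), 3
[... 228 characters left out ...]
4179688), 82.27816772460938)
clip 0.64 443 ((424.5, 226.5), (25.0, 23.0), 90.0)
scene housing [(array([ 0.5449, -0.2445,  0.0722]), 0.43, array([170., 382.]))]
scene clip_pivot [(array([ 0.5496, -0.1567,  0.0672]), 0.87, array([229., 350.])), (array([ 0.5408, -0.1002,  0.1731]), 0.74, array([253., 271.]))]
scene clip_tip [(array([ 0.543 , -0.1045,  0.1728]), 0.69, array([251., 274.]))]
scene compressor [(array([ 0.5447, -0.246 ,  0.0726]), 0.6, array([169., 382.]))]
scene tray [(array([ 0.5611,  0.1782, -0.0002]), 0.91, array([389., 282.]))]
scene boot [(array([ 0.4179, -0.0008, -0.0002]), 0.7, array([264., 288.]))]
scene plug [(array([ 0.5843,  0.0032, -0.0001]), 0.89, array([329., 338.]))]
```

```bash
python3 -c "
import cv2
a=cv2.imread('pics/top0.png')[120:340,180:560];cv2.imwrite('pics/topc.png',cv2.resize(a,None,fx=2.1,fy=2.1,interpolation=2))"
```

```text
(no output)
```

View pics/topc.png

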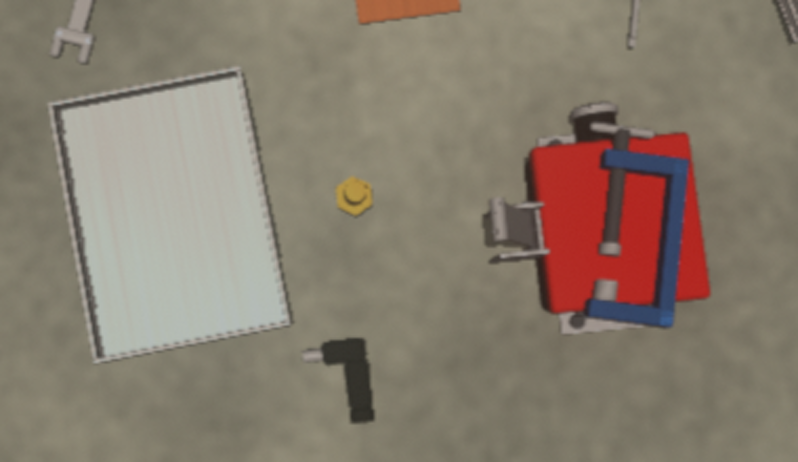

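View pics/scene0.png

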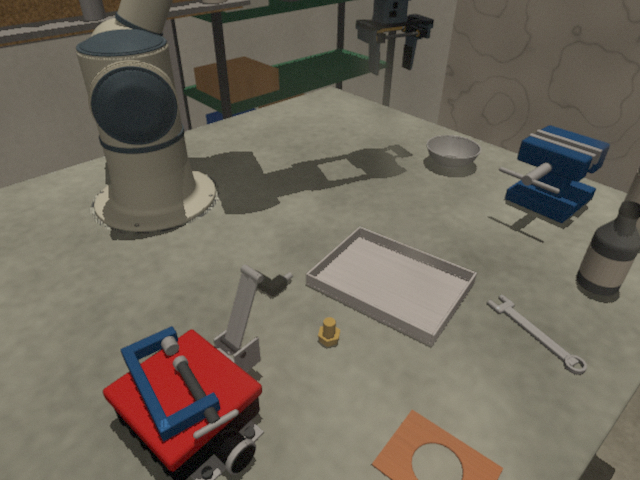

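The pictures match the detections. The top view shows the C-tool's back bar on the housing's −y side (crop x≈670), the clip leaning toward +y, the plug at crop (355,197) and the boot at (348,380). Next I'll measure the yaws and the bar accurately.

```bash
cat >> h.py <<'E'
def comp(f,z):
    c=f['color'].astype(int);m=((c[:,:,2]>c[:,:,0]+40)&(c[:,:,2]>90)).astype(np.uint8)
    n,l,st,_=cv2.connectedComponentsWithStats(m)
    return l==1+np.argmax(st[1:,4])
E
python3 - <<'E'
from h import *
np.set_printoptions(precision=4,suppress=True)
f=imaging.grab_frame('top')
E=np.array(f['extrinsics']);print('cam',-E[:3,:3].T@E[:3,3])
c=f['color'].astype(int)
m=(c[:,:,2]>c[:,:,0]+40)&(np.arange(640)[None]>400)&(np.arange(480)[:,None]>170)&(np.arange(480)[:,None]<300)
ys,xs=np.nonzero(m);P=np.array([ray(f,u,v,.085)[:2] for u,v in zip(xs,ys)])
print(len(P),P.min(0),P.max(0))
# back bar: rows in the middle
b=[];
for r in range(205,262,4):
    k=xs[ys==r]
    if len(k):
        print(r,ray(f,k.min(),r,.085)[:2],ray(f,k.max(),r,.085)[:2])
        b.append((ray(f,k.min(),r,.085)[:2]+ray(f,k.max(),r,.085)[:2])/2)
r=cv2.minAreaRect(P.astype(np.float32)*1000);print(r)
for t,z in(('tray',.026),):
    k=cv2.findNonZero(imaging.trace(t,f)[0]['mask'].astype(np.uint8))[:,0]
    Q=np.array([ray(f,u,v,z)[:2] for u,v in k]);print(t,cv2.minAreaRect(Q.astype(np.float32)*1000))
red=(c[:,:,0]>150)&(c[:,:,1]<70);k=cv2.findNonZero(red.astype(np.uint8))[:,0];k=k[(k[:,0]>400)&(k[:,1]>160)&(k[:,1]<300)]
Q=np.array([ray(f,u,v,.065)[:2] for u,v in k]);print('cover',cv2.minAreaRect(Q.astype(np.float32)*1000))
E
```

```text
cam [0.4245 0.0597 1.0012]
852 [ 0.4638 -0.2883] [ 0.6152 -0.2029]
205 [ 0.5914 -0.2787] [ 0.5915 -0.2861]
209 [ 0.5839 -0.2767] [ 0.584  -0.2859]
213 [ 0.5764 -0.2765] [ 0.5765 -0.2839]
217 [ 0.5689 -0.2763] [ 0.569  -0.2837]
221 [ 0.5615 -0.2743] [ 0.5616 -0.2817]
225 [ 0.554  -0.2741] [ 0.5541 -0.2815]
229 [ 0.5466 -0.2721] [ 0.5467 -0.2813]
233 [ 0.5392 -0.2719] [ 0.5393 -0.2793]
237 [ 0.5318 -0.2718] [ 0.5319 -0.2791]
241 [ 0.5244 -0.2698] [ 0.5244 -0.2771]
245 [ 0.517  -0.2696] [ 0.5171 -0.2769]
249 [ 0.5096 -0.2676] [ 0.5097 -0.2768]
253 [ 0.5022 -0.2675] [ 0.5023 -0.2748]
257 [ 0.4949 -0.2673] [ 0.495  -0.2746]
261 [ 0.4875 -0.2653] [ 0.4876 -0.2726]
((539.782470703125, -246.51551818847656), (70.91075134277344, 146.96002197265625), 83.05158233642578)
tray ((564.6898193359375, 172.97401428222656), (252.6245574951172, 187.99485778808594), 11.748992919921875)
cover ((556.2047729492188, -236.8238525390625), (147.6708526611328, 139.5933074951172), 6.40449857711792)
```

```bash
python3 -m crank '[{"slide":[0.0185,-0.0445,0.004],"twist":[0,0,0.008],"fingers":-0.1},{"slide":[0.0185,-0.0445,0.004],"twist":[0,0,0.008],"fingers":-0.1},{"slide":[0.0185,-0.0445,0.004],"twist":[0,0,0.008],"fingers":-0.1},{"slide":[0.0185,-0.0445,0.004],"twist":[0,0,0.008],"fingers":-0.1},{"slide":[0.0185,-0.0445,0.004],"twist":[0,0,0.008],"fingers":-0.1},{"slide":[0.0185,-0.0445,0.004],"twist":[0,0,0.008],"fingers":-0.1},{"slide":[0.0185,-0.0445,0.004],"twist":[0,0,0.008],"fingers":-0.1},{"slide":[0.0185,-0.0445,0.004],"twist":[0,0,0.008],"fingers":-0.1},{"slide":[0.0185,-0.0445,0.004],"twist":[0,0,0.008],"fingers":-0.1},{"slide":[0.0185,-0.0445,0.004],"twist":[0,0,0.008],"fingers":-0.1}]' 50
```

```text
time: 2.1
ee_pos: [0.3636, 0.1432, 0.2551]
eef_rot: [3.137, 0.003, 2.946]
ft_force: [0.9, 0.1, -0.3]
gripper_width: 0.452
```

```bash
python3 -m crank '[{"slide":[0.0185,-0.0445,0],"twist":[0,0,0.008],"fingers":-0.1},{"slide":[0.0185,-0.0445,0],"twist":[0,0,0.008],"fingers":-0.1},{"slide":[0.0185,-0.0445,0],"twist":[0,0,0.008],"fingers":-0.1},{"slide":[0.0185,-0.0445,0],"twist":[0,0,0.008],"fingers":-0.1},{"slide":[0.0185,-0.0445,0],"twist":[0,0,0.008],"fingers":-0.1},{"slide":[0.0185,-0.0445,0],"twist":[0,0,0.008],"fingers":-0.1},{"slide":[0.0185,-0.0445,0],"twist":[0,0,0.008],"fingers":-0.1},{"slide":[0.0185,-0.0445,0],"twist":[0,0,0.008],"fingers":-0.1},{"slide":[0.0185,-0.0445,0],"twist":[0,0,0.008],"fingers":-0.1},{"slide":[0.01,-0.02,-0.03],"fingers":-0.1}]' 50
python3 - <<'E'
from h import *
np.set_printoptions(precision=4,suppress=True)
s=env.read_state();print(s['ee_pos'],s['eef_rot'],s['joints'])
f=imaging.grab_frame('wrist');save(f,'w1');print(np.array(f['tool_from_camera']))
print([(x['location'],x['conf']) for x in imaging.pinpoint('compressor',f)[:2]])
E
```

```text
[0.3636 0.1432 0.2551] [3.1374 0.0033 2.9459] [ 0.2198  0.1067  1.8132  0.0027  1.217  -1.1562]
[[ 0.0001 -0.9563 -0.2923  0.0828]
 [ 1.      0.0001  0.      0.0006]
 [-0.     -0.2923  0.9563 -0.1717]
 [ 0.      0.      0.      1.    ]]
[([0.564, 0.1753, -0.0034], 0.61), ([0.5536, -0.2366, 0.0045], 0.3)]validation failed for argument at $[9]...
```

View pics/w1.png

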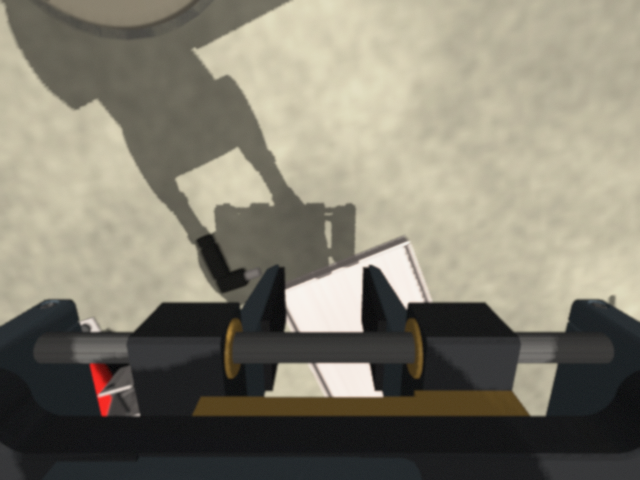

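The last call was refused because one row had no twist, so the arm hasn't moved. This wrist view, with the boot at (220,265) and the tray at (350,300), is from the old pose. I'll resend the move.

```bash
python3 -m crank '[{"slide":[0.0185,-0.0445,0],"twist":[0,0,0.008],"fingers":-0.1},{"slide":[0.0185,-0.0445,0],"twist":[0,0,0.008],"fingers":-0.1},{"slide":[0.0185,-0.0445,0],"twist":[0,0,0.008],"fingers":-0.1},{"slide":[0.0185,-0.0445,0],"twist":[0,0,0.008],"fingers":-0.1},{"slide":[0.0185,-0.0445,0],"twist":[0,0,0.008],"fingers":-0.1},{"slide":[0.0185,-0.0445,0],"twist":[0,0,0.008],"fingers":-0.1},{"slide":[0.0185,-0.0445,0],"twist":[0,0,0.008],"fingers":-0.1},{"slide":[0.0185,-0.0445,0],"twist":[0,0,0.008],"fingers":-0.1},{"slide":[0.0185,-0.0445,0],"twist":[0,0,0.008],"fingers":-0.1},{"slide":[0.01,-0.02,-0.03],"twist":[0,0,0],"fingers":-0.1}]' 50
```

```text
time: 3.2
ee_pos: [0.5471, -0.2909, 0.2291]
eef_rot: [3.139, 0.015, 3.019]
ft_force: [0.9, 0.5, 0.1]
gripper_width: 0.449
```

```bash
python3 -m crank '[{"slide":[-0.003,0.008,-0.04],"twist":[0,0,0],"fingers":-0.1},{"slide":[-0.003,0.006,-0.04],"twist":[0,0,0],"fingers":-0.1},{"slide":[0,0,0],"twist":[0,0,0],"fingers":-0.1}]' 50
python3 - <<'E'
from h import *
np.set_printoptions(precision=4,suppress=True)
from scipy.spatial.transform import Rotation as Ro
s=env.read_state();print(s['ee_pos'],s['eef_rot'])
f=imaging.grab_frame('wrist');save(f,'w2')
T=np.eye(4);T[:3,:3]=Ro.from_euler('xyz',s['eef_rot']).as_matrix();T[:3,3]=s['ee_pos']
f['extrinsics']=np.linalg.inv(T@np.array(f['tool_from_camera']))
print([(x['location'],x['conf']) for x in imaging.pinpoint('compressor',f)[:2]])
c=f['color'].astype(int)
for r in range(120,300,20):
    k=np.nonzero(c[r,:,2]>c[r,:,0]+40)[0]
    if len(k): print(r,k.min(),k.max(),len(k),ray(f,k.min(),r,.085)[:2],ray(f,k.max(),r,.085)[:2])
E
```

```text
time: 3.5
ee_pos: [0.5417, -0.2787, 0.1433]
eef_rot: [3.138, 0.013, 3.016]
ft_force: [-0.2, 0.6, 0.3]
gripper_width: 0.452
[ 0.5417 -0.2787  0.1433] [3.1379 0.0132 3.0159]
[]
140 318 429 112 [ 0.4634 -0.2713] [ 0.4723 -0.2008]
160 317 426 110 [ 0.4757 -0.2736] [ 0.4846 -0.2031]
180 318 336 19 [ 0.4886 -0.2746] [ 0.4901 -0.2628]
200 318 336 19 [ 0.5019 -0.2763] [ 0.5034 -0.2643]
220 318 336 19 [ 0.5157 -0.2781] [ 0.5172 -0.2659]
240 319 335 17 [ 0.5301 -0.2793] [ 0.5315 -0.2682]
260 320 335 16 [ 0.545  -0.2805] [ 0.5464 -0.2699]
280 320 335 16 [ 0.5604 -0.2825] [ 0.5618 -0.2717]
```

View pics/w2.png

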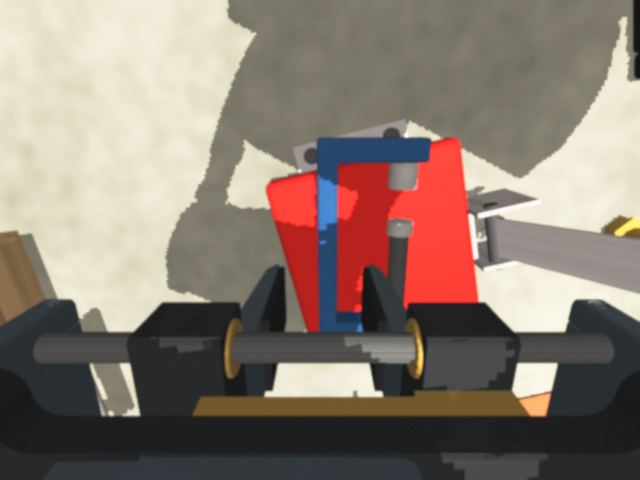

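The wrist view shows the bar vertical at px 318–336, between the fingers, so it is lined up with the jaws. The screw is at px 388–412. The jaws need to shift +4 mm in y before descending.

```bash
python3 -m crank '[{"slide":[0,0.004,-0.025],"twist":[0,-0.013,0],"fingers":-0.1},{"slide":[0,0,-0.025],"twist":[0,0,0],"fingers":-0.1},{"slide":[0,0,-0.015],"twist":[0,0,0],"fingers":-0.1},{"slide":[0,0,-0.007],"twist":[0,0,0],"fingers":-0.1},{"slide":[0,0,0],"twist":[0,0,0],"fingers":-0.1}]' 50
```

```text
time: 4.1
ee_pos: [0.5528, -0.28, 0.0876]
eef_rot: [-3.135, 0.051, 3.019]
ft_force: [0.9, 0.3, -0.4]
gripper_width: 0.45
```

```bash
python3 -c "
from h import *
s=env.read_state();print(s)"
```

```text
{'time': 4.1, 'joints': array([-0.57450109,  0.60591264,  1.53760927,  0.02025793,  0.94947073,
       -2.03370113]), 'dq': array([ 0.00167024, -0.02497999, -0.02899849, -0.00104113,  0.02560385,
        0.00257281]), 'effort': array([-6.01408537e-02, -8.74991083e+01, -2.89722687e+01,  5.89357107e-02,
       -8.77753291e-01, -1.68116548e-02]), 'ee_pos': array([ 0.55283561, -0.27995395,  0.08756091]), 'eef_rot': array([-3.13516784,  0.0510026 ,  3.01876791]), 'ft_force': array([ 0.89174498,  0.28451142, -0.35406769]), 'torque': array([ 0.04168233, -0.00264754, -0.03639722]), 'gripper_width': 0.45039965806384163}
```

Some lag drift crept in, with no contact. I'll correct it before descending further.

```bash
python3 -m crank '[{"slide":[-0.011,0.005,0.01],"twist":[0,0.05,0],"fingers":-0.1},{"slide":[0,0,0],"twist":[0,0,0],"fingers":-0.1}]' 50
```

```text
time: 4.3
ee_pos: [0.5434, -0.2759, 0.1013]
eef_rot: [-3.127, 0.004, 3.019]
ft_force: [0.5, 0.7, -0.7]
gripper_width: 0.451
```

```bash
python3 -m crank '[{"slide":[-0.002,0.001,-0.012],"twist":[0.014,0,0],"fingers":-0.1},{"slide":[0,0,-0.012],"twist":[0,0,0],"fingers":-0.1},{"slide":[0,0,0],"twist":[0,0,0],"fingers":-0.1}]' 50
```

```text
time: 4.6
ee_pos: [0.5431, -0.2758, 0.0772]
eef_rot: [-3.141, 0.009, 3.019]
ft_force: [-0.5, -0.5, -0.7]
gripper_width: 0.451
```

```bash
python3 -m crank '[{"slide":[-0.002,0.001,-0.007],"twist":[0,0.009,0],"fingers":-0.1},{"slide":[0,0,-0.002],"twist":[0,0,0],"fingers":-0.1},{"slide":[0,0,0],"twist":[0,0,0],"fingers":-1},{"slide":[0,0,0],"twist":[0,0,0],"fingers":-1},{"slide":[0,0,0],"twist":[0,0,0],"fingers":-1},{"slide":[0,0,0],"twist":[0,0,0],"fingers":-1}]' 50
```

```text
time: 5.2
ee_pos: [0.5406, -0.2747, 0.0663]
eef_rot: [-3.14, -0.002, 3.019]
ft_force: [-0.4, 0.1, -1.5]
gripper_width: 0.151
```

The opening is 0.151 × 91 = 14 mm, so the jaws hold the bar. Next is the lift.

```bash
python3 -m crank '[{"slide":[0,0,0.01],"twist":[0,0,0],"fingers":-1},{"slide":[0,0,0.02],"twist":[0,0,0],"fingers":-1},{"slide":[0,0,0.03],"twist":[0,0,0],"fingers":-1},{"slide":[0,0,0.03],"twist":[0,0,0],"fingers":-1},{"slide":[0,0,0.03],"twist":[0,0,0],"fingers":-1},{"slide":[0,0,0.03],"twist":[0,0,0],"fingers":-1},{"slide":[0,0,0.02],"twist":[0,0,0],"fingers":-1},{"slide":[0,0,0],"twist":[0,0,0],"fingers":-1}]' 50
python3 - <<'E'
from h import *
f=imaging.grab_frame('scene');save(f,'s1')
s=env.read_state();print(s['ft_force'],s['torque'],s['ee_pos'],s['eef_rot'])
E
```

```text
time: 6.0
ee_pos: [0.5385, -0.2733, 0.2473]
eef_rot: [-3.141, -0.002, 3.019]
ft_force: [0.8, 0.3, -3.8]
gripper_width: 0.151
[ 0.11507787 -0.17752504 -2.64127363] [-0.07416473  0.01758871 -0.06374372] [ 0.53801815 -0.27302297  0.24576067] [-3.14127518 -0.00372505  3.01896099]
```

View pics/s1.png

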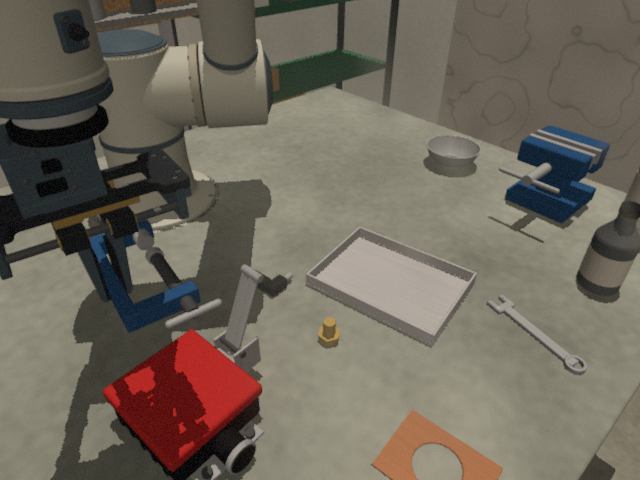

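The compressor is held level and clear of the clip: its bar runs from (95,240) to (128,325) and the clip is at (245,300). I'll carry it to the tray.

```bash
python3 -m crank '[{"slide":[0.003,0.025,0],"twist":[0,0,0.031],"fingers":-1},{"slide":[0.003,0.044,0],"twist":[0,0,0.031],"fingers":-1},{"slide":[0.003,0.044,0],"twist":[0,0,0.031],"fingers":-1},{"slide":[0.003,0.044,0],"twist":[0,0,0.031],"fingers":-1},{"slide":[0.003,0.044,0],"twist":[0,0,0.031],"fingers":-1},{"slide":[0.003,0.044,0],"twist":[0,0,0.031],"fingers":-1},{"slide":[0.003,0.044,0],"twist":[0,0,0.031],"fingers":-1},{"slide":[0.003,0.044,0],"twist":[0,0,0.031],"fingers":-1},{"slide":[0.003,0.044,0],"twist":[0,0,0.031],"fingers":-1},{"slide":[0.003,0.03,0],"twist":[0,0,0.031],"fingers":-1}]' 50
```

```text
time: 7.05
ee_pos: [0.5589, 0.146, 0.2314]
eef_rot: [3.139, -0.023, -2.95]
ft_force: [0.9, -0.3, -3.5]
gripper_width: 0.152
```

```bash
python3 -m crank '[{"slide":[0.011,-0.002,0],"twist":[0,-0.023,0],"fingers":-1},{"slide":[0,0,-0.02],"twist":[0,0,0],"fingers":-1},{"slide":[0,0,-0.02],"twist":[0,0,0],"fingers":-1},{"slide":[0,0,-0.02],"twist":[0,0,0],"fingers":-1},{"slide":[0,0,-0.02],"twist":[0,0,0],"fingers":-1},{"slide":[0,0,-0.02],"twist":[0,0,0],"fingers":-1},{"slide":[0,0,-0.02],"twist":[0,0,0],"fingers":-1},{"slide":[0,0,-0.02],"twist":[0,0,0],"fingers":-1},{"slide":[0,0,0],"twist":[0,0,0],"fingers":-1}]' 50
python3 - <<'E'
from h import *
f=imaging.grab_frame('scene');save(f,'s2')
s=env.read_state();print(s['ft_force'],s['torque'],s['ee_pos'],s['eef_rot'])
E
python3 -c "
import cv2
a=cv2.imread('pics/s2.png')[150:390,240:560];cv2.imwrite('pics/s2c.png',cv2.resize(a,None,fx=2.4,fy=2.4))"
```

```text
time: 7.95
ee_pos: [0.5635, 0.1447, 0.0751]
eef_rot: [-3.14, -0.013, -2.945]
ft_force: [0.2, -0.2, -1.9]
gripper_width: 0.152
[ 0.87882612  0.39632181 -2.07135343] [-0.05644317  0.08374842  0.00673238] [0.56410275 0.14480978 0.07636998] [-3.13973592 -0.01152227 -2.9450654 ]
```

View pics/s2c.png

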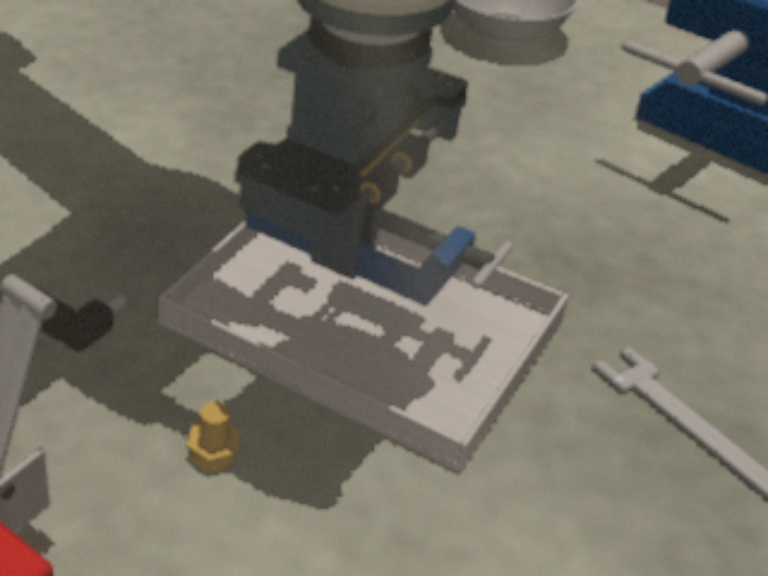

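The compressor is level above the tray with good margins: bar at crop (250–435, 215–295), inside the walls. I'll lower it.

```bash
python3 -m crank '[{"slide":[0.006,0,-0.01],"twist":[0,-0.012,0],"fingers":-1},{"slide":[0.001,0,-0.015],"twist":[0,0,0],"fingers":-1},{"slide":[0.001,0,-0.015],"twist":[0,0,0],"fingers":-1},{"slide":[0.001,0,-0.012],"twist":[0,0,0],"fingers":-1},{"slide":[0,0,0],"twist":[0,0,0],"fingers":-1}]' 50
```

```text
time: 8.5
ee_pos: [0.5745, 0.144, 0.0241]
eef_rot: [-3.137, 0.003, -2.946]
ft_force: [-1.0, -1.1, -2.9]
gripper_width: 0.152
```

```bash
python3 -m crank '[{"slide":[-0.002,0,-0.01],"twist":[0,0,0],"fingers":-1},{"slide":[0,0,-0.005],"twist":[0,0,0],"fingers":-1},{"slide":[0,0,-0.002],"twist":[0,0,0],"fingers":-1},{"slide":[0,0,0],"twist":[0,0,0],"fingers":-1}]' 50
```

```text
time: 8.9
ee_pos: [0.5727, 0.1441, 0.0066]
eef_rot: [-3.137, 0.004, -2.946]
ft_force: [0.0, -0.6, -3.1]
gripper_width: 0.15
```

```bash
python3 -m crank '[{"slide":[0,0,-0.0015],"twist":[0,0,0],"fingers":-1},{"slide":[0,0,0],"twist":[0,0,0],"fingers":-1}]' 50
```

```text
time: 9.1
ee_pos: [0.573, 0.1442, 0.0057]
eef_rot: [-3.137, 0.005, -2.946]
ft_force: [-1.8, -0.2, 0.8]
gripper_width: 0.149
```

The force has gone from −3 N to about +1 N, so it is resting on the floor. I'll open the jaws part way and rise.

```bash
python3 -m crank '[{"slide":[0,0,0],"twist":[0,0,0],"fingers":-0.25},{"slide":[0,0,0],"twist":[0,0,0],"fingers":-0.25},{"slide":[0,0,0],"twist":[0,0,0],"fingers":-0.25},{"slide":[0,0,0.01],"twist":[0,0,0],"fingers":-0.25},{"slide":[0,0,0.02],"twist":[0,0,0],"fingers":-0.25},{"slide":[0,0,0.04],"twist":[0,0,0],"fingers":-0.25},{"slide":[0,0,0.04],"twist":[0,0,0],"fingers":-0.25},{"slide":[0,0,0.04],"twist":[0,0,0],"fingers":-0.25},{"slide":[0,0,0.04],"twist":[0,0,0],"fingers":-0.25},{"slide":[0,0,0],"twist":[0,0,0],"fingers":-0.25}]' 50
```

```text
time: 10.1
ee_pos: [0.5722, 0.1441, 0.2078]
eef_rot: [-3.137, 0.007, -2.946]
ft_force: [0.8, 0.1, -1.0]
gripper_width: 0.379
```

Now the clip. First I'll move beside it with the jaws shut, on its +y side, then check the tray.

```bash
python3 -m crank '[{"slide":[-0.0055,-0.03,0],"twist":[0,0,-0.013],"fingers":-1},{"slide":[-0.0055,-0.038,0],"twist":[0,0,-0.013],"fingers":-1},{"slide":[-0.0055,-0.038,0],"twist":[0,0,-0.013],"fingers":-1},{"slide":[-0.0055,-0.038,0],"twist":[0,0,-0.013],"fingers":-1},{"slide":[-0.0055,-0.038,0],"twist":[0,0,-0.013],"fingers":-1},{"slide":[-0.0055,-0.034,0],"twist":[0,0,-0.013],"fingers":-1},{"slide":[0,0,0],"twist":[0,0,0],"fingers":-1}]' 20
python3 - <<'E'
from h import *
np.set_printoptions(precision=4,suppress=True)
s=env.read_state();print(s['ee_pos'],s['eef_rot'])
f=imaging.grab_frame('top');save(f,'t2');
for t in('compressor','clip_tip','clip_pivot','boot','plug'): print(t,[(np.array(x['location']),x['conf']) for x in imaging.pinpoint(t,f)[:2]])
a=f['color'][100:340,180:560,::-1];cv2.imwrite('pics/t2c.png',cv2.resize(a,None,fx=2.1,fy=2.1))
E
```

```text
time: 10.8
ee_pos: [0.5369, -0.0781, 0.2119]
eef_rot: [-3.136, 0.014, -3.024]
ft_force: [-0.5, -0.2, 0.1]
gripper_width: 0.003
[ 0.5369 -0.0781  0.2119] [-3.1361  0.0137 -3.0236]
compressor [(array([0.5679, 0.1771, 0.0106]), 0.69), (array([0.5845, 0.0017, 0.0008]), 0.32)]
clip_tip []
clip_pivot []
boot [(array([ 0.4197, -0.0033, -0.0032]), 0.95), (array([0.5608, 0.1752, 0.0009]), 0.65)]
plug [(array([ 0.5833,  0.0005, -0.0013]), 0.67)]
```

View pics/t2c.png

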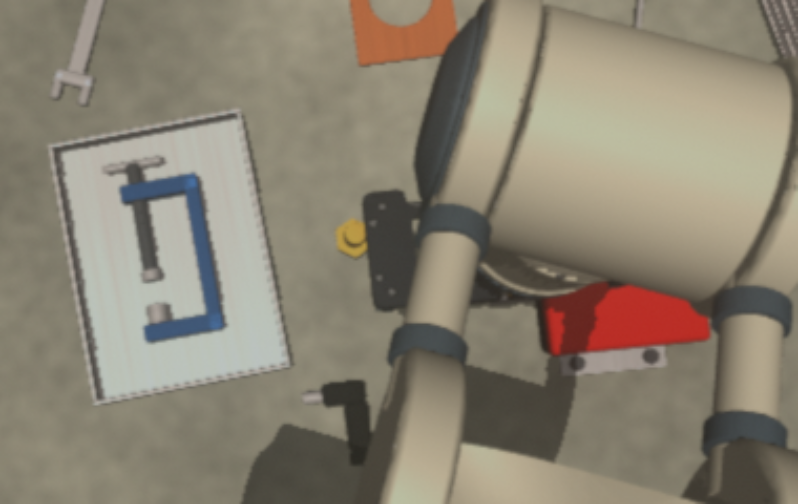

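The compressor lies flat inside the tray at crop (105–220, 155–340), with the boot and plug untouched. I'll lower beside the clip.

```bash
python3 -m crank '[{"slide":[0.001,0.005,-0.02],"twist":[0,0.014,0],"fingers":-1},{"slide":[0,0,-0.02],"twist":[0,0,0],"fingers":-1},{"slide":[0,0,-0.02],"twist":[0,0,0],"fingers":-1},{"slide":[0,0,0],"twist":[0,0,0],"fingers":-1}]' 20
python3 - <<'E'
from h import *
np.set_printoptions(precision=4,suppress=True)
f=imaging.grab_frame('scene');save(f,'s3')
for t in('clip_tip',): print(t,[(np.array(x['location']),x['conf']) for x in imaging.pinpoint(t,f)[:2]])
a=f['color'][150:400,90:400,::-1];cv2.imwrite('pics/s3c.png',cv2.resize(a,None,fx=2.3,fy=2.3))
E
```

```text
time: 11.5
ee_pos: [0.5391, -0.0645, 0.1481]
eef_rot: [-3.139, -0.001, -3.014]
ft_force: [-1.1, 0.1, 0.6]
gripper_width: 0.006
clip_tip [(array([ 0.5428, -0.1036,  0.1735]), 0.95)]
```

View pics/s3c.png

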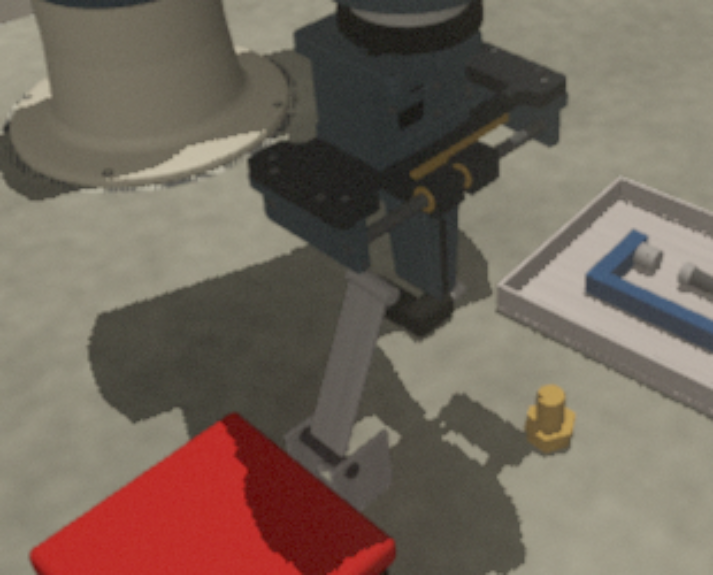

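```bash
python3 -m crank '[{"slide":[0.0015,-0.012,0],"twist":[0,0,0],"fingers":-1},{"slide":[0.0015,-0.012,0],"twist":[0,0,0],"fingers":-1},{"slide":[0.0015,-0.012,0],"twist":[0,0,0],"fingers":-1},{"slide":[0.0015,-0.012,0],"twist":[0,0,0],"fingers":-1},{"slide":[0.0015,-0.012,0],"twist":[0,0,0],"fingers":-1},{"slide":[0.0015,-0.012,0],"twist":[0,0,0],"fingers":-1},{"slide":[0.0015,-0.012,0],"twist":[0,0,0],"fingers":-1}]' 20
```

```text
time: 12.3
ee_pos: [0.553, -0.1557, 0.1538]
eef_rot: [-3.137, 0.006, -3.013]
ft_force: [-0.6, 2.5, -1.5]
gripper_width: 0.007
```

```bash
python3 -m crank '[{"slide":[0.001,-0.012,-0.002],"twist":[0,0,0],"fingers":-1},{"slide":[0.001,-0.012,-0.002],"twist":[0,0,0],"fingers":-1},{"slide":[0.001,-0.012,-0.002],"twist":[0,0,0],"fingers":-1},{"slide":[0.001,-0.012,-0.002],"twist":[0,0,0],"fingers":-1},{"slide":[0.001,-0.01,-0.002],"twist":[0,0,0],"fingers":-1}]' 20
```

```text
time: 12.8
ee_pos: [0.5583, -0.2202, 0.1426]
eef_rot: [-3.136, 0.006, -3.014]
ft_force: [0.4, 0.2, -0.4]
gripper_width: 0.005
```

```bash
python3 -m crank '[{"slide":[0,-0.008,0],"twist":[0,0,0],"fingers":-1},{"slide":[0,-0.012,-0.005],"twist":[0,0,0],"fingers":-1},{"slide":[0,-0.008,-0.015],"twist":[0,0,0],"fingers":-1},{"slide":[0,0,-0.015],"twist":[0,0,0],"fingers":-1},{"slide":[0,0,0],"twist":[0,0,0],"fingers":-1}]' 20
python3 - <<'E'
from h import *
np.set_printoptions(precision=4,suppress=True)
f=imaging.grab_frame('scene');save(f,'s4')
for t in('clip_tip','clip_pivot'): print(t,[(np.array(x['location']),x['conf']) for x in imaging.pinpoint(t,f)[:2]])
a=f['color'][220:470,60:370,::-1];cv2.imwrite('pics/s4c.png',cv2.resize(a,None,fx=2.3,fy=2.3))
E
```

```text
time: 13.3
ee_pos: [0.5581, -0.2528, 0.1041]
eef_rot: [-3.136, 0.006, -3.015]
ft_force: [-0.0, -0.8, 0.3]
gripper_width: 0.005
clip_tip [(array([ 0.5607, -0.2588,  0.0705]), 0.77)]
clip_pivot [(array([ 0.5482, -0.1529,  0.0681]), 0.69)]
```

View pics/s4c.png

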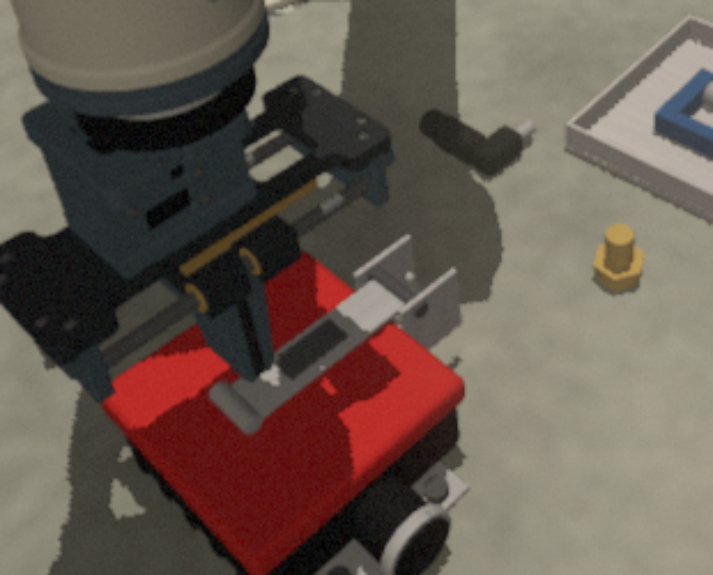

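The clip lies flat across the cover, with its roll at crop (238,405) and the tip at z≈0.070. I'll press it gently to confirm it is seated.

```bash
python3 -m crank '[{"slide":[0,0,-0.01],"twist":[0,0,0],"fingers":-1},{"slide":[0,0,-0.01],"twist":[0,0,0],"fingers":-1},{"slide":[0,0,-0.004],"twist":[0,0,0],"fingers":-1},{"slide":[0,0,0],"twist":[0,0,0],"fingers":-1}]' 20
```

```text
time: 13.85
ee_pos: [0.56, -0.2528, 0.0816]
eef_rot: [-3.133, 0.01, -3.014]
ft_force: [-0.1, -0.1, 0.2]
gripper_width: 0.007
```

```bash
python3 -m crank '[{"slide":[0,0,-0.003],"twist":[0,0,0],"fingers":-1},{"slide":[0,0,-0.002],"twist":[0,0,0],"fingers":-1},{"slide":[0,0,-0.002],"twist":[0,0,0],"fingers":-1}]' 20
```

```text
time: 14.15
ee_pos: [0.5605, -0.2523, 0.0751]
eef_rot: [-3.133, 0.011, -3.014]
ft_force: [-2.9, 10.8, 24.1]
gripper_width: 0.005
```

It presses firmly against the stop at z≈0.075 with 24 N. I'll retreat straight up and check.

```bash
python3 -m crank '[{"slide":[0,0,0.01],"twist":[0,0,0],"fingers":-1},{"slide":[0,0,0.03],"twist":[0,0,0],"fingers":-1},{"slide":[0,0,0.04],"twist":[0,0,0],"fingers":-1},{"slide":[0,0,0.04],"twist":[0,0,0],"fingers":-1},{"slide":[-0.03,0.03,0.02],"twist":[0,0,0],"fingers":-1},{"slide":[-0.03,0.035,0],"twist":[0,0,0],"fingers":-1},{"slide":[-0.03,0.035,0],"twist":[0,0,0],"fingers":-1},{"slide":[-0.03,0.035,0],"twist":[0,0,0],"fingers":-1},{"slide":[-0.02,0.035,0],"twist":[0,0,0],"fingers":-1},{"slide":[0,0,0],"twist":[0,0,0],"fingers":-1}]' 20
python3 - <<'E'
from h import *
np.set_printoptions(precision=4,suppress=True)
for c in('scene','top'):
    f=imaging.grab_frame(c);save(f,c+'5')
    for t in('clip_tip','clip_pivot','compressor','boot','plug'): print(c,t,[(np.array(x['location']),round(x['conf'],2)) for x in imaging.pinpoint(t,f)[:1]])
print(env.read_state()['ft_force'])
E
```

```text
time: 15.15
ee_pos: [0.4152, -0.0785, 0.2241]
eef_rot: [-3.129, 0.017, -3.016]
ft_force: [-0.3, -1.1, -0.5]
gripper_width: 0.003
scene clip_tip [(array([ 0.5601, -0.2612,  0.0684]), 0.79)]
scene clip_pivot [(array([ 0.5499, -0.1545,  0.0676]), 0.82)]
scene compressor [(array([0.5665, 0.1747, 0.0151]), 0.96)]
scene boot [(array([ 0.4164, -0.0012, -0.0003]), 0.77)]
scene plug [(array([ 0.5859,  0.0035, -0.0023]), 0.74)]
top clip_tip [(array([ 0.5569, -0.2665,  0.0733]), 0.72)]
top clip_pivot [(array([ 0.5422, -0.1512,  0.0703]), 0.62)]
top compressor [(array([0.5679, 0.1778, 0.0152]), 0.83)]
top boot []
top plug []
[-0.4752 -0.4351 -0.2211]
```

View pics/scene5.png

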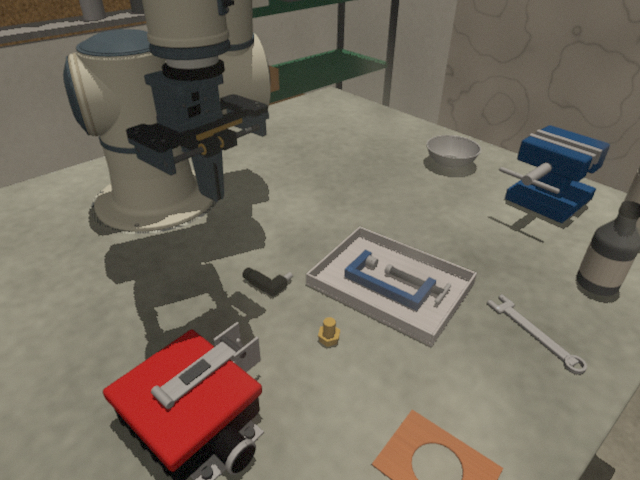

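The clip is flat on the cover (roll at (163,393)). The compressor lies flat in the tray (400,280). The boot and plug are in their original places, and the robot is clear of everything.

```bash
python3 -c "
from h import *
print(env.finish_job())"
```

```text
the job is handed in; nothing more can be done
None
```

The job is done and handed in, at about 15.5 s of the 64 s allowed. I lifted the compressor off the cover by its back bar and laid it flat in the tray. I then pushed the clip over centre with the shut fingertips, pressed it home and backed the arm clear.

**Last checks:**
- **Clip:** the tip reads z ≈ 0.068–0.073 m against 0.071 m expected, and lies about 0.11 m from the pivot across the cover. The press met a firm stop at z ≈ 0.075 m with a force of about 24 N.
- **Compressor:** its origin is at about (0.567, 0.176, 0.015) m, and both cameras show it inside the tray walls. Networks good to about 4 mm.
- **Boot and plug:** the scene camera puts both within about 4 mm of where they started. The last top view found neither of them.
- **Robot:** it was touching nothing, with the measured force under 1 N.

**Hitches:** one move was refused because a row lacked its twist, and the arm did not move. Lag drift of about 1 cm on the first descent was corrected before gripping.

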